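# Flip the toy bin open and push the maraca in

## Task

Open the toy bin: with the fingertips under the overhanging front lip of its hinged lid (on the robot's left), swing the lid up and over until it leans back and stays open by itself. Then gently push the maraca sideways along the shelf deck with the fingers until it drops over the edge into the open bin. Do not pick anything up, and leave the bowl and everything else where they are.

Things in the scene. Friction and masses are not known exactly. Their poses are not given: they have to be found in the camera images.
- toybin: fixed rosewood-look toy bin unit, 170 mm deep (its x) by 370 mm wide (its y). Its front looks along its own -x, to the robot's left. Origin: centre of its underside; z up. In the middle a lidded bin; at both ends (nearer to and farther from the robot) a shelf deck over open cubbies, 100 mm high, level with the bin's rim and reaching it without a step (|y| 65 to 175 mm)
- bin_mouth (a point): centre of the bin's mouth at rim height (100 mm above the bench), fixed to the unit; the mouth is 150 mm (unit x) by 130 mm (unit y), 88 mm deep; walls 10 mm. Low rails edge each deck except towards the bin: front (|x| 78 to 85 mm) 8 mm, back 12 mm, outer end (|y| 175 to 185 mm) 10 mm high
- lid (a joint): lid angle in rad: 0 shut, grows as the front edge goes up and over to the back, stop at 1.9 (leaning back). Balance near 1.5: below it falls shut, above it falls back onto the stop. Almost free hinge, no latch. Board 0.22 kg, 194 (hinge to front edge) x 128 x 11 mm, underside at rim height, overhanging the bin's front face by 26 mm along its whole width as a finger lip
- lid_hinge (a point): point on the lid's hinge axis at mid-width, at z = 100 mm, 83 mm behind the unit's centre (unit's +x, the robot's right); the axis runs along the unit's y
- lid_lip (a point): middle of the lower front edge of the lid, 194 mm from the hinge axis; moves with the lid. Shut, it is 100 mm above the bench. Under the board two cleats 8 mm deep and 14 mm wide run front to back, 45 mm either side of the middle, inside the bin
- maraca_center (a point): middle of the red plastic maraca, 110 mm long, 40 g nominal (may vary), lying on one of the two decks roughly along the unit's x, head towards the unit's front; it rests on its head and its handle end and rolls easily. This point is on its axis, 16 mm above the deck at the start
- maraca_head (a point): centre of the maraca's ball head, 42 mm across
- maraca_tail (a point): centre of the knob (16 mm across) at the end of its 13 mm thick handle, 81 mm from the head's centre
- bowl: small white ceramic rice bowl, 86 mm across, 46 mm high, standing on the other deck; origin at its foot; leave it
- kendama: small wooden kendama (cup stick with its ball on the spike), lying on the bench to the left of the unit, about 135 mm long, 62 mm wide, 54 mm high; origin under its middle; leave it
- pot: small steel pot with a tight lid, 146 mm across, 118 mm high with knob, to the left of the unit; origin at its foot; leave it
- dispenser: push dispenser of plastic balls: white round foot 140 mm across, clear tube, push cap on top, 232 mm high, catch tray towards -x; to the right of the unit; origin at its foot; leave it
- toycar: wooden toy car 100 x 52 mm, 52 mm high, on the bench to the near right of the unit; origin on the bench under its middle; leave it
- beaker: plastic beaker 70 mm across, 85 mm high, to the right of the unit; origin at its foot; leave it
- maraca: the maraca: origin on the deck under its middle at the start; its x runs from head to handle end
Things that resemble listed ones, but are neither listed nor needed, are in the scene too. Of the things that look like the maraca, the middle-sized one is meant.

How it is judged:
By the outcome, as a careful person would: the job done as asked, in the order asked, and still so for the second after the job is handed in, with the robot touching nothing.
It also fails if it takes over 54 s, if anything falls off the work surface, if the arm or the gripper's body presses on something with over 40 N, if the wrist force passes 120 N, or if a joint passes its speed limit or range.

## Robot

A 6-joint arm with a two-finger parallel gripper is mounted at the origin on the work surface. World frame = base frame: x ahead of the robot, y to its left, z up, the work surface at z = 0. Lengths are in m, angles in rad, forces in N, time in s.
With the tool pointing down it reaches from about 0.3 to 0.775 m from the base axis. Payload 14.6 kg.
Tool frame: the origin (TCP) lies on the centre line of the jaws, within the pads' length; the fingertips stand 14 mm ahead of it and the grasp point (between the pads) lies 5 mm behind it; x points along the fingers, y is the direction in which the jaws open and shut, and the axes are right-handed (so a half turn about x gives the same grasp; the last joint's range is limited). The gripper opens to 94 mm and grips with 3 to 60 N. Pads are 16 mm wide; open, the fingers measure 119 mm over their backs; the gripper's body (75 mm by 177 mm) begins 78 mm behind the grasp point.
Start: joints at [1.13, 0.3, 1.521, -0, 1.321, -0.067], TCP at [0.201, 0.512, 0.219] pointing down, gripper open.
Joint ranges: [-3.03, 3.03], [-0.79, 2.21], [0.23, 2.52], [-1.04, 4.18], [0, 3.07], [-2.55, 2.55]. Speed limits (rad/s): [2.22, 2.22, 2.57, 3.14, 3.14, 3.14].

## Interface

Orientations are given as [roll, pitch, yaw] about the fixed x, y, z axes, in that order (R = Rz(yaw) Ry(pitch) Rx(roll)).
In Python, from station import * gives the robot as it stands. The module is installed in compiled form; this text tells all that it offers.
- The arm moves only by the shell command python3 -m handwheel 'ROWS' [FORCE]. ROWS is JSON, a list of rows, each a list of 3 entries, a list of its own where there are three numbers: the shift along the tool's x, y, z in mm, then the turn about the tool's x in rad, then the gripper command: -1 is fully open, 1 is shut, values between are in proportion. In form: [[[dx, dy, dz], spin, gripper], ...]. A call has exactly 5 rows; each row is the pose to reach, as a shift and turn from the pose measured when the call began, along the tool's axes at that moment; what a row does not reach only later rows make up. A row lasts 1/10 s, in which the tool goes at most 50 mm and 8.59 degrees, less where a joint would pass 70% of its speed; a pose out of reach is approached as far as the arm can. A call with a gripper value outside its range is refused whole. The fingers move at their own pace and stop on an object; FORCE is the grip in N (left out, the last holds). Time passes only in rows, so rows that repeat a pose let the fingers close, or fill a call up. It gives the time, the measured TCP pose, the force and the opening at its end, in the units of the state.
- get_obs(): the state, without advancing time (a new reading comes with each control period).
- camera(name): name is "side" or "top"; returns (picture, depth): 420x560x3 uint8, blue, green, red; 420x560 float32, m along the optical axis (not along the pixel's ray), 0 where there is no reading.
- camera_info(name): a dict with "fx", "fy", "cx", "cy" (pixels), "k1" (the pictures are not rectified: a ray, as slopes to the right and down, at radius r is drawn at 1 + k1 r^2 times it, then the intrinsics apply), "extrinsics" (4x4, takes a point from camera to world coordinates). Camera axes: x right, y down, z forward; pixel columns grow to the right and rows downward; lengths in m; the calibration is good to about 2 mm. A picture is of the moment at which its call begins. camera_info takes no time and is no camera call.
- hand_in(): hands the job in, once; it reports no verdict.
The state is a dict: "time_s": time; "qpos": joint angles; "joint_vel": joint speeds; "tau": joint torques, N m; "ee_pos": TCP position; "eef_rot": TCP orientation; "force": force on the tool from outside, world axes, zero at the start; "moment": the same for the moment, N m; "grip_width": finger opening in m.
Only numpy, scipy, OpenCV 4.12 (cv2) and the standard library are available. Lean on these libraries where they do the work, as an engineer would, in place of code of your own. Each camera call takes 0.05 s, during which the arm holds its last target. There are 200 camera calls.

## Working session

There is one attempt and no reset: what is moved stays moved. The work goes in short steps, Python scripts to look and compute and a shell command to move; the robot and the scene stay as the last step left them, time stands still between calls to the robot, and variables do not carry over. Pictures are saved under pics/ and viewed, about 8 in all and at most 12, crops included, and the job is handed in when it is done.

```bash
mkdir -p pics; cat > h.py <<'E'
from station import *
import numpy as np, cv2
def und(name,u,v):
    c=camera_info(name); p=cv2.undistortPoints(np.array([[[u,v]]],float),np.array([[c['fx'],0,c['cx']],[0,c['fy'],c['cy']],[0,0,1]]),np.array([c['k1'],0,0,0.]))[0,0]
    return p,np.array(c['extrinsics'])
def plane(name,u,v,z):
    p,E=und(name,u,v); d=E[:3,:3]@[p[0],p[1],1]; return E[:3,3]+d*(z-E[2,3])/d[2]
def dep(name,D,u,v):
    p,E=und(name,u,v); z=D[int(v),int(u)]; return E[:3,:3]@np.array([p[0]*z,p[1]*z,z])+E[:3,3]
def cloud(name,D):
    c=camera_info(name); h,w=D.shape; g=np.stack(np.meshgrid(np.arange(w),np.arange(h)),-1).reshape(-1,1,2).astype(float)
    p=cv2.undistortPoints(g,np.array([[c['fx'],0,c['cx']],[0,c['fy'],c['cy']],[0,0,1]]),np.array([c['k1'],0,0,0.]))[:,0]
    E=np.array(c['extrinsics']); z=D.reshape(-1,1); P=np.hstack([p*z,z])@E[:3,:3].T+E[:3,3]; P[z[:,0]==0]=np.nan
    return P.reshape(h,w,3)
E
python3 - <<'E'
from h import *
o=get_obs(); print({k:np.round(v,3) for k,v in o.items()})
for n in('top','side'):
    I,D=camera(n); cv2.imwrite(f'pics/{n}0.png',I); np.save(f'{n}0.npy',D); c=camera_info(n); print(n,np.round(c['extrinsics'],3).tolist(),c['fx'],c['k1'])
E
```

```text
{'time_s': np.float64(0.0), 'qpos': array([ 1.13 ,  0.3  ,  1.522, -0.   ,  1.321, -0.067]), 'joint_vel': array([ 0.   , -0.001,  0.001, -0.   , -0.   , -0.   ]), 'tau': array([ 4.0000e-03, -5.3185e+01, -3.5272e+01,  7.1000e-02,  2.5000e-02,
       -0.0000e+00]), 'ee_pos': array([0.201, 0.512, 0.219]), 'eef_rot': array([-1.637,  1.57 , -2.011]), 'force': array([ 0.271,  0.518, -0.812]), 'moment': array([-0.011,  0.01 , -0.002]), 'grip_width': np.float64(0.094)}
top [[0.006, -0.991, 0.137, 0.301], [-1.0, -0.009, -0.021, 0.03], [0.022, -0.137, -0.99, 1.508], [0.0, 0.0, 0.0, 1.0]] 506.391147157186 -0.021651900119435838
side [[0.952, -0.176, 0.249, 0.283], [-0.305, -0.517, 0.8, -0.784], [-0.012, -0.838, -0.546, 0.624], [0.0, 0.0, 0.0, 1.0]] 430.3092656896234 -0.06435804698521724
```

View pics/top0.png

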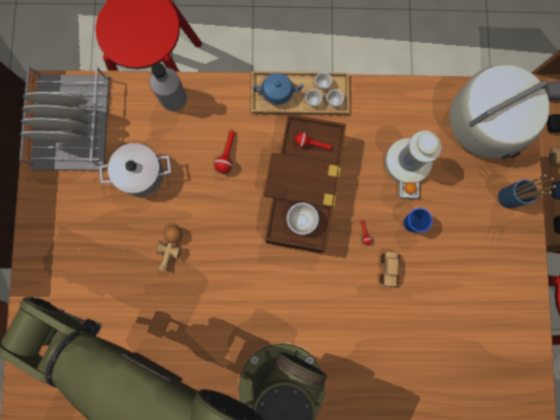

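View pics/side0.png

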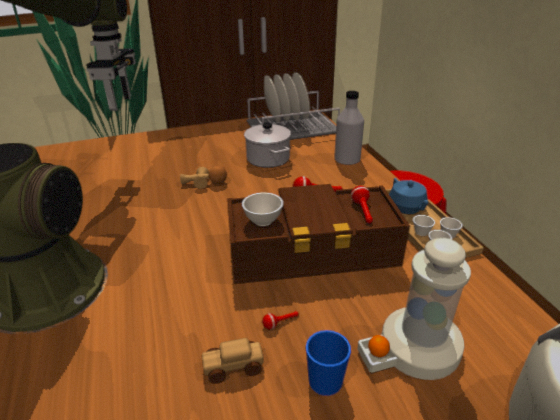

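The top view shows the unit around (305,185), with its lid at (300,178), hinges (gold) at (333,170) and (329,200), the bowl at (303,217) on the near deck.
There are three maraca-like things: a large one on the bench at (225,155), one on the far deck at (313,140), and a small one on the bench at (366,232). The one on the deck is middle-sized and lies head to the front (left), so it fits. Next I'll measure and take a crop.

```bash
python3 - <<'E'
from h import *
D=np.load('top0.npy'); I=cv2.imread('pics/top0.png'); P=cloud('top',D)
roi=np.zeros(D.shape,bool); roi[110:260,255:355]=1
print('bench z',np.nanmedian(P[300:330,440:500,2]))
hsv=cv2.cvtColor(I,cv2.COLOR_BGR2HSV)
# lid: height 0.104..0.118, 
z=P[...,2]
for nm,(a,b) in {'unit':(.085,.125),'lid':(.1065,.118)}.items():
    m=(roi&(z>a)&(z<b)).astype(np.uint8); m=cv2.morphologyEx(m,cv2.MORPH_OPEN,np.ones((3,3)))
    n,l,s,c=cv2.connectedComponentsWithStats(m); k=1+s[1:,4].argmax(); m=l==k
    Q=P[m]; r=cv2.minAreaRect(Q[:,:2].astype(np.float32)*1000); print(nm,m.sum(),r,np.median(Q[:,2]))
red=((hsv[...,0]<8)|(hsv[...,0]>172))&(hsv[...,1]>170)&(hsv[...,2]>70)
n,l,s,c=cv2.connectedComponentsWithStats(red.astype(np.uint8))
for k in range(1,n):
    if s[k,4]>25 and c[k][1]>100:
        Q=P[l==k]; r=cv2.minAreaRect(Q[:,:2].astype(np.float32)*1000); print('red',c[k],s[k,4],np.round(r[0]),np.round(r[1]),np.round(r[2],1),'zmax',np.nanpercentile(Q[:,2],[5,50,95]).round(3))
# sizes
for (u,v) in [(301,139),(329,145)]: print(plane('top',u,v,.121),dep('top',D,u,v))
cv2.imwrite('pics/crop0.png',cv2.resize(I[100:260,200:390],None,fx=4,fy=4,interpolation=cv2.INTER_CUBIC)[:600])
E
```

```text
bench z -4.573420778308801e-05
unit 7248 ((586.7916870117188, -53.35252380371094), (201.907958984375, 371.634033203125), 80.47775268554688) 0.10743367629863698
lid 2723 ((586.493408203125, -49.474876403808594), (193.9646453857422, 128.0454559326172), 80.46456909179688) 0.11168385727062491
red [227.71859296 146.63819095] 199 [703. 161.] [ 37. 101.] 68.1 zmax [0.017 0.027 0.051]
red [297.83529412 138.04705882] 85 [705. -38.] [21. 43.] 76.5 zmax [0.098 0.134 0.144]
red [316.38586957 143.22282609] 184 [693. -94.] [81. 32.] 86.2 zmax [0.1   0.12  0.138]
red [222.03007519 167.53383459] 133 [635. 187.] [58. 26.] 71.9 zmax [0.03  0.045 0.055]
red [364.22857143 229.75714286] 70 [ 459. -244.] [55. 17.] 3.5 zmax [0.001 0.013 0.026]
red [367.375   241.96875] 32 [ 419. -250.] [11. 23.] 6.8 zmax [0.015 0.024 0.033]
red [557.31707317 289.56097561] 123 [ 265. -995.] [ 24. 125.] 85.4 zmax [-0.312 -0.301 -0.292]
[ 0.70108887 -0.04768927  0.121     ] [ 0.69573054 -0.04664388  0.13957781]
[ 0.68466066 -0.12686091  0.121     ] [ 0.68618192 -0.12748446  0.11549971]
```

View pics/crop0.png

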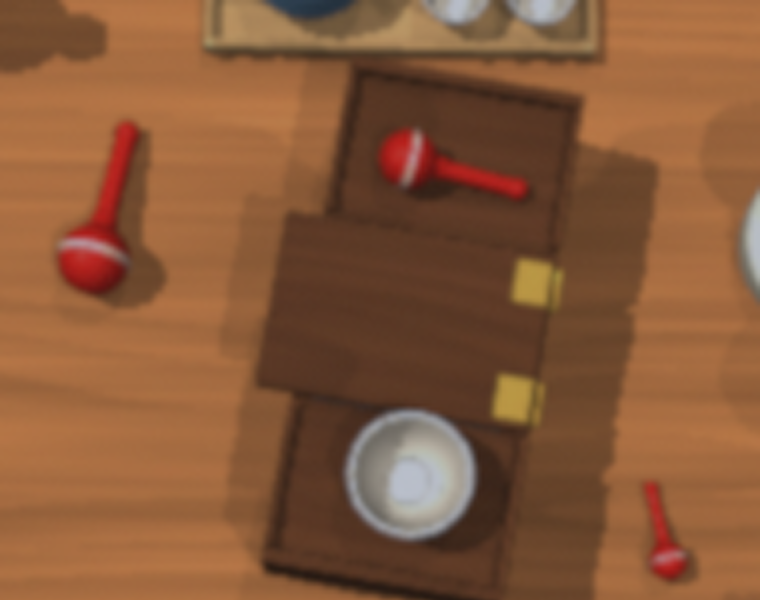

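The crop confirms the middle-sized maraca on the far deck: head at crop (405,158), knob at crop (522,187). The measured lid (194 x 128 mm, z 0.1117) matches the given sizes.

Next I'll work out the unit frame and the first moves.

```bash
cat >> h.py <<'E'
from scipy.spatial.transform import Rotation as Ro
F=np.array([np.sin(np.radians(9.54)),np.cos(np.radians(9.54)),0]); UX=-F; UY=np.array([F[1],-F[0],0]); 
C=np.array([.5865,-.0495,0])+.014*UX
def U(x,y,z): return C+x*UX+y*UY+np.array([0,0,z])
def inu(p): d=np.asarray(p)-C; return np.array([d@UX,d@UY,d[2]])*1000
def rot(o): return Ro.from_euler('xyz',o['eef_rot']).as_matrix()
def show(*targets):
    o=get_obs(); R=rot(o); p=np.array(o['ee_pos'])
    print('t',round(float(o['time_s']),2),'tcp unit',inu(p).round(1),'F unit',np.round([o['force']@UX,o['force']@UY,o['force'][2]],1),'grip',round(float(o['grip_width']),4),'q',np.round(o['qpos'],2))
    y=R[:,1]; z=R[:,2]
    print(' toolx',R[:,0].round(3),'yaw err of tool y to UY',round(float(np.arctan2(np.cross(y,UY)[2],y@UY)),3),' tool axes in unit y',[round(float(y@UX),3),round(float(y@UY),3)],'z',[round(float(z@UX),3),round(float(z@UY),3)])
    for t in targets: print(' target',t,'shift mm',(R.T@(U(*np.array(t)/1000)-p)*1000).round(1))
E
python3 -c "
from h import *
print(C,U(.083,0,.1),U(-.111,0,.1)); show((-111-50,0,215),(-111-50,0,100))"
```

```text
[ 0.58417969 -0.06330638  0.        ] [ 0.5704236 -0.1451585  0.1      ] [0.6025764 0.0461585 0.1      ]
t 0.1 tcp unit [-503.6 -473.5  218.9] F unit [-0.6 -0.2  0.2] grip 0.0938 q [ 1.13  0.3   1.52  0.    1.32 -0.07]
 toolx [-0.    -0.001 -1.   ] yaw err of tool y to UY -1.364  tool axes in unit y [-0.979, 0.206] z [0.206, 0.979]
 target (-161, 0, 215) shift mm [   4.1 -237.8  533.8]
 target (-161, 0, 100) shift mm [ 119.1 -237.7  533.9]
```

```bash
python3 -m handwheel '[[[0,-20,46],0.15,-1],[[0,-40,91],0.3,-1],[[0,-60,136],0.45,-1],[[0,-80,181],0.6,-1],[[0,-101,227],0.75,-1]]'; python3 -c "
from h import *
show((-161,0,215),(-161,0,100))"
```

```text
time_s: 0.6
ee_pos: [0.3757, 0.3337, 0.2189]
eef_rot: [-0.959, 1.57, -2.089]
force: [0.2, 0.4, -0.1]
grip_width: 0.0936
t 0.6 tcp unit [-356.9 -271.4  218.9] F unit [-0.4  0.2 -0.1] grip 0.0936 q [ 0.65  0.2   1.65 -0.    1.29  0.21]
 toolx [-0.001 -0.001 -1.   ] yaw err of tool y to UY -0.608  tool axes in unit y [-0.571, 0.821] z [0.821, 0.571]
 target (-161, 0, 215) shift mm [  4.  110.9 315.8]
 target (-161, 0, 100) shift mm [119.  111.1 315.7]
```

```bash
python3 -m handwheel '[[[0,16,45],0.13,-1],[[0,32,90],0.26,-1],[[0,48,135],0.39,-1],[[0,64,180],0.52,-1],[[0,80,225],0.61,-1]]'; python3 -c "
from h import *
show((-161,0,215),(-161,0,100))"
```

```text
time_s: 1.1
ee_pos: [0.5452, 0.1627, 0.2188]
eef_rot: [-0.584, 1.569, -2.329]
force: [-0.7, 0.7, 0.1]
grip_width: 0.0938
t 1.1 tcp unit [-216.4  -75.9  218.8] F unit [-0.5 -0.8  0.1] grip 0.0938 q [ 0.23  0.34  1.47 -0.    1.33  0.4 ]
 toolx [-0.001 -0.001 -1.   ] yaw err of tool y to UY 0.008  tool axes in unit y [0.008, 1.0] z [1.0, -0.008]
 target (-161, 0, 215) shift mm [ 3.8 76.3 54.8]
 target (-161, 0, 100) shift mm [118.8  76.4  54.6]
```

```bash
python3 -m handwheel '[[[10,38,27],0,-1],[[20,76,55],0,-1],[[60,76,55],0,-1],[[100,76,55],0,-1],[[129,76,55],0,-1]]' && python3 -m handwheel '[[[0,0,7],0,-1],[[0,0,14],0,-1],[[0,0,20],0,-1],[[0,0,26],0,-1],[[0,0,32],0,-1]]'; python3 - <<'E'
from h import *
show((-119,0,90))
I,D=camera('side'); cv2.imwrite('pics/s1.png',cv2.resize(I[120:300,200:430],None,fx=3,fy=3,interpolation=cv2.INTER_CUBIC))
E
```

```text
time_s: 1.6
ee_pos: [0.6094, 0.0946, 0.0867]
eef_rot: [-1.075, 1.566, -2.821]
force: [0.1, 0.2, -0.4]
grip_width: 0.0942
time_s: 2.1
ee_pos: [0.6043, 0.0625, 0.0881]
eef_rot: [-0.836, 1.568, -2.582]
force: [-0.0, 0.5, 0.5]
grip_width: 0.094
t 2.1 tcp unit [-127.4   -1.1   88.1] F unit [-0.5 -0.1  0.5] grip 0.094 q [ 0.04  0.56  1.48 -0.    1.11  0.22]
 toolx [-0.002 -0.001 -1.   ] yaw err of tool y to UY 0.009  tool axes in unit y [0.009, 1.0] z [1.0, -0.009]
 target (-119, 0, 90) shift mm [-1.9  1.1  8.4]
```

View pics/s1.png

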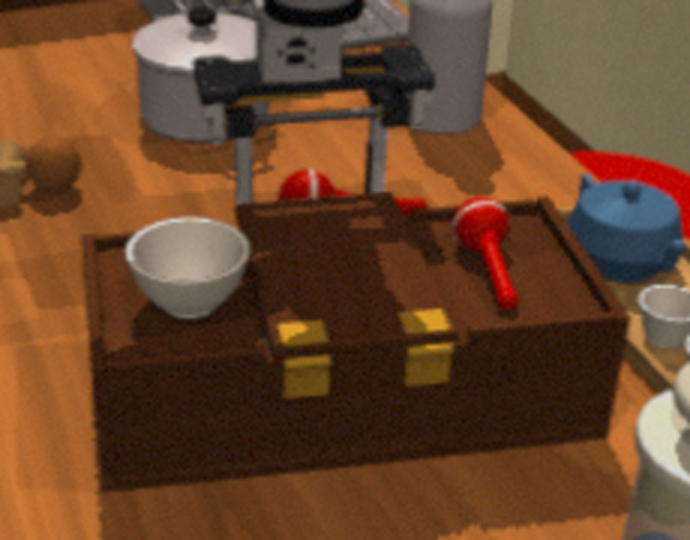

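The gripper stands in front of the lid, fingers at crop (243,170) and (377,165), evenly placed about the lid. Now I'll press lightly against the lip's edge.

```bash
for i in 1; do python3 -m handwheel '[[[0,1,2],0,-1],[[0,1,4],0,-1],[[0,1,6],0,-1],[[0,1,8],0,-1],[[0,1,10],0,-1]]'; python3 -c "
from h import *
show()";done;  python3 -m handwheel '[[[0,0,1],0,-1],[[0,0,2],0,-1],[[0,0,3],0,-1],[[0,0,3],0,-1],[[0,0,3],0,-1]]'; python3 -c "
from h import *
show()"
```

```text
time_s: 2.65
ee_pos: [0.604, 0.0553, 0.0882]
eef_rot: [-2.996, 1.567, 1.544]
force: [8.2, 33.4, 0.6]
grip_width: 0.0937
t 2.65 tcp unit [-1.202e+02 -1.000e-01  8.820e+01] F unit [-34.3   2.5   0.6] grip 0.0937 q [0.03 0.55 1.48 0.   1.11 0.2 ]
 toolx [ 0.     0.003 -1.   ] yaw err of tool y to UY 0.006  tool axes in unit y [0.006, 1.0] z [1.0, -0.006]
time_s: 3.15
ee_pos: [0.604, 0.0554, 0.0885]
eef_rot: [3.061, 1.563, 1.32]
force: [3.4, 22.3, -0.9]
grip_width: 0.0941
t 3.15 tcp unit [-120.4   -0.2   88.5] F unit [-22.6  -0.4  -0.9] grip 0.0941 q [0.03 0.55 1.48 0.01 1.1  0.19]
 toolx [ 0.002  0.007 -1.   ] yaw err of tool y to UY 0.003  tool axes in unit y [0.003, 1.0] z [1.0, -0.003]
```

```bash
python3 -m handwheel '[[[-5,0,3],0,-1],[[-10,0,3.5],0,-1],[[-15,0,3.6],0,-1],[[-20,0,4],0,-1],[[-25,0,4.6],0,-1]]'; python3 - <<'E'
from h import *
show()
I,D=camera('side'); cv2.imwrite('pics/s2.png',cv2.resize(I[120:300,200:430],None,fx=3,fy=3,interpolation=cv2.INTER_CUBIC))
E
```

```text
time_s: 3.65
ee_pos: [0.6036, 0.0535, 0.1142]
eef_rot: [3.005, 1.559, 1.266]
force: [5.0, 19.3, 1.8]
grip_width: 0.0939
t 3.65 tcp unit [-118.4   -0.2  114.2] F unit [-19.8   1.8   1.8] grip 0.0939 q [0.02 0.52 1.47 0.01 1.15 0.19]
 toolx [ 0.004  0.011 -1.   ] yaw err of tool y to UY 0.002  tool axes in unit y [0.002, 1.0] z [1.0, -0.002]
```

View pics/s2.png

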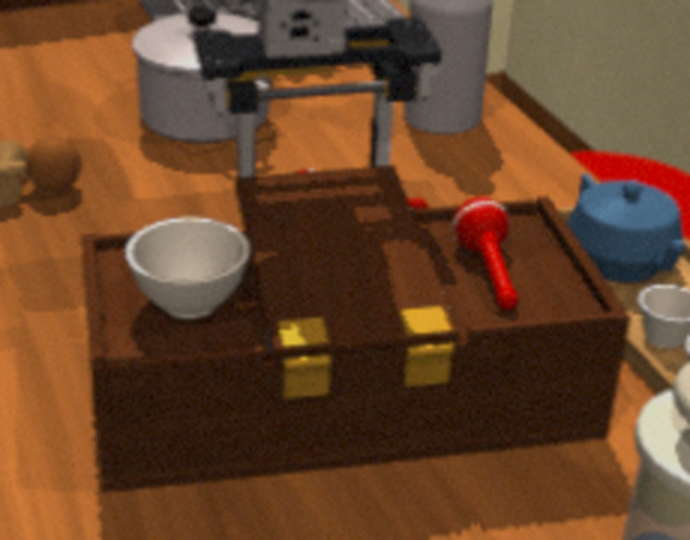

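The lid rises with the fingers: its front edge went from crop row 200 to 172. The height and setback agree with the hinge arc, so I'll continue along it.

```bash
python3 -m handwheel '[[[-13,0,4.5],0,-1],[[-26,0,7.5],0,-1],[[-39,0,11.5],0,-1],[[-52,0,16.5],0,-1],[[-64,0,22],0,-1]]'; python3 -c "
from h import *
show()"
```

```text
time_s: 4.2
ee_pos: [0.6, 0.0324, 0.18]
eef_rot: [2.923, 1.556, 1.185]
force: [1.4, 9.0, 3.6]
grip_width: 0.0942
t 4.2 tcp unit [-97.   -0.2 180. ] F unit [-9.1 -0.1  3.6] grip 0.0942 q [-0.01  0.44  1.42  0.01  1.27  0.15]
 toolx [ 0.005  0.013 -1.   ] yaw err of tool y to UY 0.001  tool axes in unit y [0.001, 1.0] z [1.0, -0.001]
```

```bash
python3 -m handwheel '[[[-12,0,8],0,-1],[[-24,0,16],0,-1],[[-36,0,26],0,-1],[[-48,0,37],0,-1],[[-58,0,48.5],0,-1]]'; python3 -c "
from h import *
show()"
```

```text
time_s: 4.7
ee_pos: [0.5917, -0.0164, 0.2384]
eef_rot: [2.857, 1.556, 1.119]
force: [1.4, 3.2, 2.4]
grip_width: 0.0941
t 4.7 tcp unit [-47.6  -0.3 238.4] F unit [-3.3  0.9  2.4] grip 0.0941 q [-0.1   0.38  1.37  0.01  1.39  0.07]
 toolx [ 0.007  0.014 -1.   ] yaw err of tool y to UY 0.0  tool axes in unit y [0.0, 1.0] z [1.0, -0.0]
```

```bash
python3 -m handwheel '[[[-10,0,14],0,-1],[[-18,0,27],0,-1],[[-25,0,41],0,-1],[[-31,0,56],0,-1],[[-35,0,70],0,-1]]'; python3 -c "
from h import *
show()"
```

```text
time_s: 5.2
ee_pos: [0.5796, -0.0873, 0.2727]
eef_rot: [2.867, 1.556, 1.129]
force: [-0.1, 1.6, 1.2]
grip_width: 0.0942
t 5.2 tcp unit [ 24.5  -0.6 272.7] F unit [-1.6 -0.3  1.2] grip 0.0942 q [-0.22  0.35  1.34  0.01  1.45 -0.05]
 toolx [ 0.006  0.013 -1.   ] yaw err of tool y to UY 0.001  tool axes in unit y [0.001, 1.0] z [1.0, -0.001]
```

```bash
python3 -m handwheel '[[[-2,0,12],0,-1],[[-3,0,23],0,-1],[[-4,0,33],0,-1],[[-4,0,42],0,-1],[[-4,0,50],0,-1]]' && python3 -c "
from h import *
show()" && python3 -m handwheel '[[[0,0,6],0,-1],[[0,0,12],0,-1],[[0,0,18],0,-1],[[0,0,24],0,-1],[[0,0,28],0,-1]]'; python3 - <<'E'
from h import *
show()
I,D=camera('side'); cv2.imwrite('pics/s3.png',cv2.resize(I[50:300,170:500],None,fx=2.2,fy=2.2,interpolation=cv2.INTER_CUBIC))
E
```

```text
time_s: 5.7
ee_pos: [0.5711, -0.1373, 0.2758]
eef_rot: [2.887, 1.556, 1.149]
force: [0.0, 0.4, 0.6]
grip_width: 0.0939
t 5.7 tcp unit [ 75.2  -0.6 275.8] F unit [-0.4 -0.   0.6] grip 0.0939 q [-0.3   0.35  1.33  0.01  1.46 -0.14]
 toolx [ 0.006  0.014 -1.   ] yaw err of tool y to UY 0.001  tool axes in unit y [0.001, 1.0] z [1.0, -0.001]
time_s: 6.2
ee_pos: [0.5663, -0.1654, 0.2753]
eef_rot: [2.887, 1.556, 1.148]
force: [0.1, -0.5, -0.1]
grip_width: 0.0939
t 6.2 tcp unit [103.7  -0.7 275.3] F unit [ 0.5  0.2 -0.1] grip 0.0939 q [-0.35  0.36  1.32  0.01  1.47 -0.19]
 toolx [ 0.006  0.014 -1.   ] yaw err of tool y to UY 0.001  tool axes in unit y [0.001, 1.0] z [1.0, -0.001]
```

View pics/s3.png

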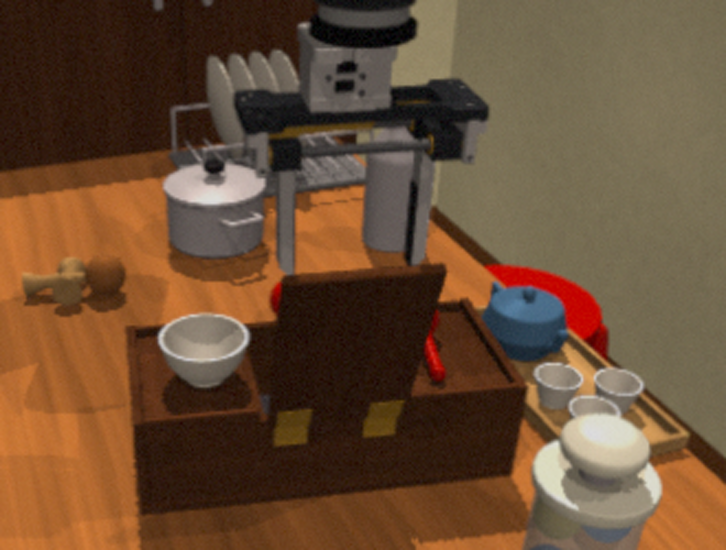

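The lid leans back against its stop, clear of the fingers; the maraca and bowl haven't moved. Now I'll retreat, turn the jaws a quarter turn and move over beyond the maraca.

```bash
python3 -m handwheel '[[[-5,0,-35],0,-1],[[-10,0,-70],0,-1],[[-10,20,-90],0.14,-0.6],[[-10,40,-100],0.28,-0.4],[[-10,60,-100],0.42,-0.4]]'; python3 -c "
from h import *
show((3,145,260))"
```

```text
time_s: 6.75
ee_pos: [0.643, -0.0757, 0.2872]
eef_rot: [-2.988, 1.556, 1.133]
force: [-0.5, -0.4, 1.0]
grip_width: 0.0738
t 6.75 tcp unit [  2.5  60.  287.2] F unit [ 0.5 -0.4  1. ] grip 0.0738 q [-0.18  0.49  1.11  0.01  1.54  0.41]
 toolx [ 0.006  0.014 -1.   ] yaw err of tool y to UY 0.425  tool axes in unit y [0.412, 0.911] z [0.911, -0.412]
 target (3, 145, 260) shift mm [ 27.5  77.7 -34.2]
```

```bash
python3 - <<'E'
from h import *
I,D=camera('top'); P=cloud('top',D); hsv=cv2.cvtColor(I,cv2.COLOR_BGR2HSV)
red=((hsv[...,0]<8)|(hsv[...,0]>172))&(hsv[...,1]>150)&(hsv[...,2]>60)
red[:, :285]=0; red[:,345:]=0; red[:120]=0; red[165:]=0
Q=(P[red]-C); q=np.c_[Q@UX,Q@UY,Q[:,2]]*1000; q=q[q[:,2]>99]
print(len(q)); 
for a,b in((-70,-30),(-30,-10),(-10,20),(20,40),(40,80)):
    s=q[(q[:,0]>a)&(q[:,0]<=b)]
    if len(s): print(a,b,len(s),'x',s[:,0].min().round(),s[:,0].max().round(),'y',np.percentile(s[:,1],[2,50,98]).round(),'z',np.percentile(s[:,2],[50,98]).round())
cv2.imwrite('pics/t1.png',cv2.resize(I[80:260,230:390],None,fx=3.3,fy=3.3,interpolation=cv2.INTER_CUBIC))
E
```

```text
0
```

```bash
python3 -m handwheel '[[[5,16,-7],0.14,-0.4],[[10,32,-14],0.28,-0.4],[[16,48,-21],0.42,-0.4],[[22,64,-28],0.56,-0.4],[[27,78,-34],0.7,-0.4]]'; python3 -c "
from h import *
show((3,145,260))"; python3 -m handwheel '[[[0,0,0],0.14,-0.4],[[0,0,0],0.28,-0.4],[[0,0,0],0.42,-0.4],[[0,0,0],0.55,-0.4],[[0,0,0],0.55,-0.4]]'; python3 - <<'E'
from h import *
show((3,147,160),(3,147,118))
I,D=camera('side'); cv2.imwrite('pics/s4.png',cv2.resize(I[50:300,170:500],None,fx=2.2,fy=2.2,interpolation=cv2.INTER_CUBIC))
E
```

```text
time_s: 7.3
ee_pos: [0.7288, -0.0927, 0.2588]
eef_rot: [-2.197, 1.556, 1.209]
force: [0.7, -1.0, -0.2]
grip_width: 0.0661
t 7.3 tcp unit [  5.  147.4 258.8] F unit [ 0.9  0.8 -0.2] grip 0.0661 q [-0.18  0.73  0.79  0.01  1.61  1.13]
 toolx [ 0.005  0.014 -1.   ] yaw err of tool y to UY 1.14  tool axes in unit y [0.909, 0.418] z [0.417, -0.909]
 target (3, 145, 260) shift mm [-1.2 -2.8  1.4]
time_s: 7.8
ee_pos: [0.7287, -0.0927, 0.2587]
eef_rot: [-1.626, 1.556, 1.228]
force: [0.4, -0.2, -0.3]
grip_width: 0.0657
t 7.8 tcp unit [  5.  147.3 258.7] F unit [ 0.1  0.4 -0.3] grip 0.0657 q [-0.18  0.73  0.79  0.01  1.61  1.68]
 toolx [ 0.005  0.014 -1.   ] yaw err of tool y to UY 1.692  tool axes in unit y [0.993, -0.12] z [-0.12, -0.993]
 target (3, 147, 160) shift mm [98.7 -0.5  0.7]
 target (3, 147, 118) shift mm [1.407e+02 1.000e-01 7.000e-01]
```

View pics/s4.png

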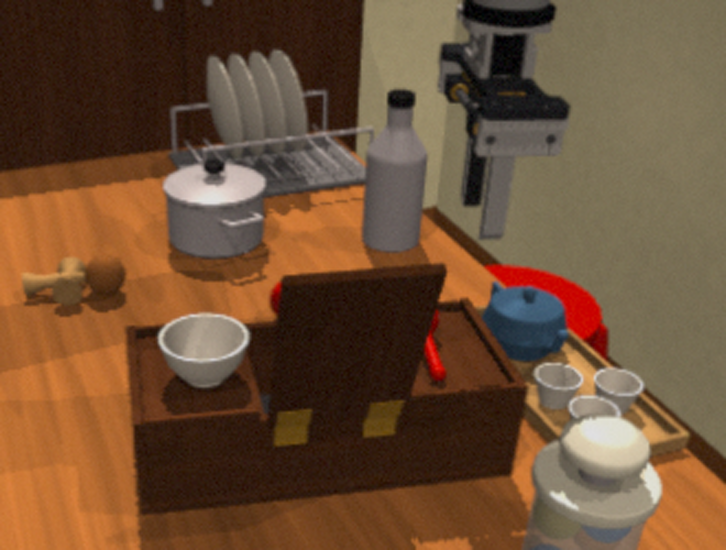

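The gripper hovers beyond the maraca, whose knob is at crop (437,370). The lid stays open without contact. I'll check the knob by ray and lower the fingers.

```bash
python3 -c "
from h import *
print('knob',inu(plane('side',368.6,218,.108)))"; python3 -m handwheel '[[[30,0,1],0,-0.4],[[60,0,1],0,-0.4],[[90,0,1],0,-0.4],[[115,0,1],0,-0.4],[[125,0,1],0,-0.4]]'; python3 -m handwheel '[[[4,0,0],0,-0.4],[[8,0,0],0,-0.4],[[12,0,0],0,-0.4],[[14,0,0],0,-0.4],[[14,0,0],0,-0.4]]'; python3 - <<'E'
from h import *
show((3,135,118),(3,62,118))
I,D=camera('side'); cv2.imwrite('pics/s5.png',cv2.resize(I[100:300,220:480],None,fx=3,fy=3,interpolation=cv2.INTER_CUBIC))
E
```

```text
knob [ 42.08730187 110.06756104 108.        ]
time_s: 8.35
ee_pos: [0.7274, -0.0904, 0.1308]
eef_rot: [-1.377, 1.556, 1.486]
force: [-0.6, -0.2, 0.4]
grip_width: 0.0656
time_s: 8.85
ee_pos: [0.7275, -0.0903, 0.1171]
eef_rot: [-1.406, 1.556, 1.457]
force: [-0.7, 0.3, -0.6]
grip_width: 0.0657
t 8.85 tcp unit [  2.8 145.8 117.1] F unit [-0.2 -0.7 -0.6] grip 0.0657 q [-0.18  0.8   1.    0.01  1.34  1.67]
 toolx [ 0.002  0.014 -1.   ] yaw err of tool y to UY 1.683  tool axes in unit y [0.994, -0.112] z [-0.112, -0.994]
 target (3, 135, 118) shift mm [-0.9  1.4 10.7]
 target (3, 62, 118) shift mm [-0.8  9.5 83.3]
```

View pics/s5.png

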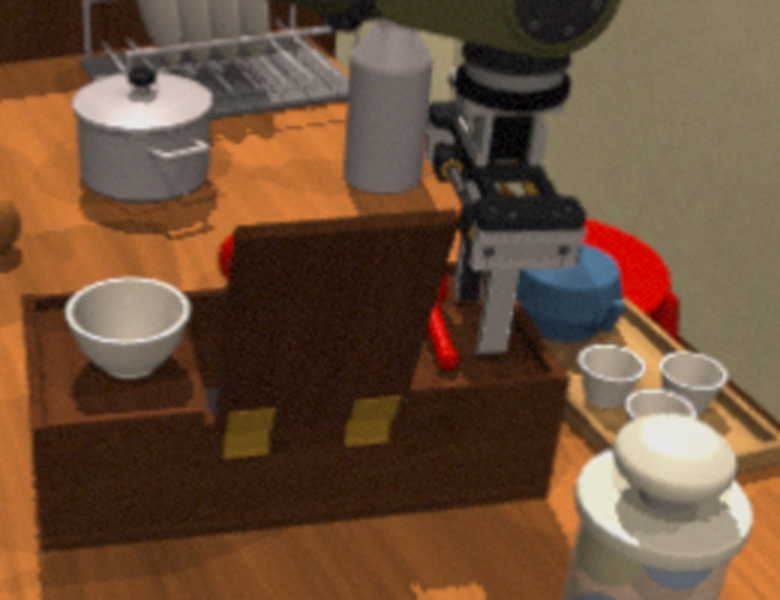

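Both fingertips stand just above the deck behind the maraca; the tail finger is at crop (490,345), the knob at (447,358). Now a slow push.

```bash
python3 -m handwheel '[[[0,0,3],0,-0.4],[[0,1,6],0,-0.4],[[0,1,9],0,-0.4],[[0,1,12],0,-0.4],[[0,2,15],0,-0.4]]'; python3 -m handwheel '[[[0,0,3],0,-0.4],[[0,1,6],0,-0.4],[[0,1,9],0,-0.4],[[0,1,12],0,-0.4],[[0,2,15],0,-0.4]]'; python3 -m handwheel '[[[0,0,3],0,-0.4],[[0,1,6],0,-0.4],[[0,1,9],0,-0.4],[[0,1,12],0,-0.4],[[0,2,15],0,-0.4]]';  python3 - <<'E'
from h import *
show((3,62,118))
I,D=camera('side'); cv2.imwrite('pics/s6.png',cv2.resize(I[100:300,220:480],None,fx=3,fy=3,interpolation=cv2.INTER_CUBIC))
E
```

```text
time_s: 9.4
ee_pos: [0.7123, -0.0879, 0.1174]
eef_rot: [-1.421, 1.556, 1.443]
force: [-0.1, -0.5, -0.0]
grip_width: 0.0658
time_s: 9.9
ee_pos: [0.6978, -0.0856, 0.1182]
eef_rot: [-1.583, 1.556, 1.28]
force: [5.9, 1.6, 8.6]
grip_width: 0.0656
time_s: 10.4
ee_pos: [0.6824, -0.0833, 0.1181]
eef_rot: [-1.541, 1.556, 1.323]
force: [-0.0, -0.2, 0.7]
grip_width: 0.0659
t 10.4 tcp unit [  3.4 100.2 118.1] F unit [0.2 0.  0.7] grip 0.0659 q [-0.18  0.69  1.18  0.02  1.27  1.66]
 toolx [ 0.004  0.014 -1.   ] yaw err of tool y to UY 1.682  tool axes in unit y [0.994, -0.111] z [-0.111, -0.994]
 target (3, 62, 118) shift mm [ 0.   3.8 38. ]
```

View pics/s6.png

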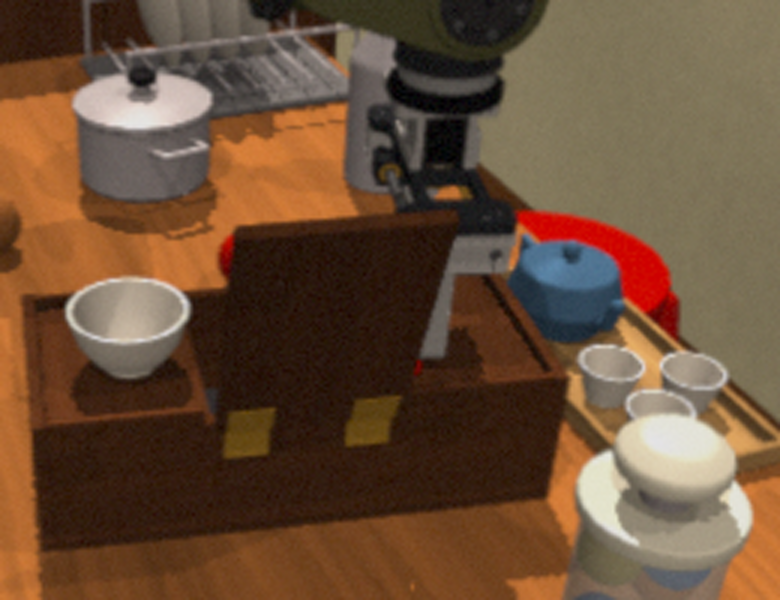

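The knob is just ahead of the tail finger at crop (418,368). A brief 8.6 N upward contact force has gone again, so I'll carry on.

```bash
python3 -m handwheel '[[[0,0,3],0,-0.4],[[0,1,6],0,-0.4],[[0,1,9],0,-0.4],[[0,1,12],0,-0.4],[[0,2,15],0,-0.4]]'; python3 -m handwheel '[[[0,0,3],0,-0.4],[[0,1,6],0,-0.4],[[0,1,9],0,-0.4],[[0,1,12],0,-0.4],[[0,2,15],0,-0.4]]'; python3 -m handwheel '[[[0,0,3],0,-0.4],[[0,1,6],0,-0.4],[[0,1,9],0,-0.4],[[0,1,12],0,-0.4],[[0,2,15],0,-0.4]]';  python3 - <<'E'
from h import *
show((3,62,118))
for n in('side','top'):
  I,D=camera(n); cv2.imwrite(f'pics/{n}7.png',I)
  hsv=cv2.cvtColor(I,cv2.COLOR_BGR2HSV); red=(((hsv[...,0]<8)|(hsv[...,0]>172))&(hsv[...,1]>150)&(hsv[...,2]>50)).astype(np.uint8)
  k,l,s,c=cv2.connectedComponentsWithStats(red)
  print(n,[(c[i].round().tolist(),int(s[i,4])) for i in range(1,k) if s[i,4]>8])
E
```

```text
time_s: 10.95
ee_pos: [0.6667, -0.081, 0.1177]
eef_rot: [-1.48, 1.556, 1.384]
force: [-0.6, 0.2, 0.5]
grip_width: 0.0659
time_s: 11.45
ee_pos: [0.6515, -0.0787, 0.1177]
eef_rot: [-1.478, 1.556, 1.386]
force: [0.2, 0.1, 0.3]
grip_width: 0.0659
time_s: 11.95
ee_pos: [0.6362, -0.0763, 0.1177]
eef_rot: [-1.476, 1.556, 1.388]
force: [-0.4, -0.1, 0.0]
grip_width: 0.0657
t 11.95 tcp unit [  4.2  53.5 117.7] F unit [ 0.1 -0.4  0. ] grip 0.0657 q [-0.18  0.59  1.35  0.02  1.2   1.66]
 toolx [ 0.003  0.014 -1.   ] yaw err of tool y to UY 1.682  tool axes in unit y [0.994, -0.111] z [-0.111, -0.994]
 target (3, 62, 118) shift mm [-0.3 -2.2 -8.3]
side [([425.0, 186.0], 742), ([295.0, 185.0], 55), ([284.0, 317.0], 152), ([267.0, 322.0], 120)]
top [([140.0, 32.0], 5218), ([228.0, 147.0], 203), ([222.0, 167.0], 143), ([364.0, 230.0], 75), ([367.0, 242.0], 34), ([556.0, 289.0], 185), ([556.0, 340.0], 53)]
```

The maraca can no longer be seen on the deck, so I'll clear the arm and look into the bin.

```bash
python3 -m handwheel '[[[-25,-2,0],0,-0.4],[[-65,-4,0],0,-0.4],[[-105,-6,0],0,-0.4],[[-145,-8,0],0,-0.4],[[-175,-10,0],0,-0.4]]'; python3 -m handwheel '[[[0,-45,0],0,-0.4],[[0,-90,0],0,-0.4],[[0,-135,10],0,-0.4],[[0,-180,30],0,-0.4],[[0,-220,60],0,-0.4]]';python3 -m handwheel '[[[0,-40,25],0,-0.4],[[0,-80,50],0,-0.4],[[0,-120,75],0,-0.4],[[0,-160,100],0,-0.4],[[0,-190,120],0,-0.4]]'; python3 - <<'E'
from h import *
show()
I,D=camera('top'); np.save('t8.npy',D); cv2.imwrite('pics/t8.png',cv2.resize(I[90:270,200:400],None,fx=3.3,fy=3.3,interpolation=cv2.INTER_CUBIC))
I,D=camera('side'); cv2.imwrite('pics/s8.png',I)
E
```

```text
time_s: 12.55
ee_pos: [0.6386, -0.0694, 0.2959]
eef_rot: [-1.639, 1.556, 1.224]
force: [-0.0, 0.4, -0.8]
grip_width: 0.066
time_s: 13.05
ee_pos: [0.6412, 0.1605, 0.2983]
eef_rot: [-1.592, 1.556, 1.272]
force: [0.3, 1.2, 0.3]
grip_width: 0.0659
time_s: 13.55
ee_pos: [0.5768, 0.3787, 0.301]
eef_rot: [-1.587, 1.556, 1.278]
force: [0.2, -0.2, 0.6]
grip_width: 0.066
t 13.55 tcp unit [-434.7  -80.6  301. ] F unit [0.2 0.2 0.6] grip 0.066 q [0.52 0.59 0.92 0.01 1.62 2.37]
 toolx [ 0.004  0.014 -1.   ] yaw err of tool y to UY 1.681  tool axes in unit y [0.994, -0.11] z [-0.11, -0.994]
```

View pics/t8.png

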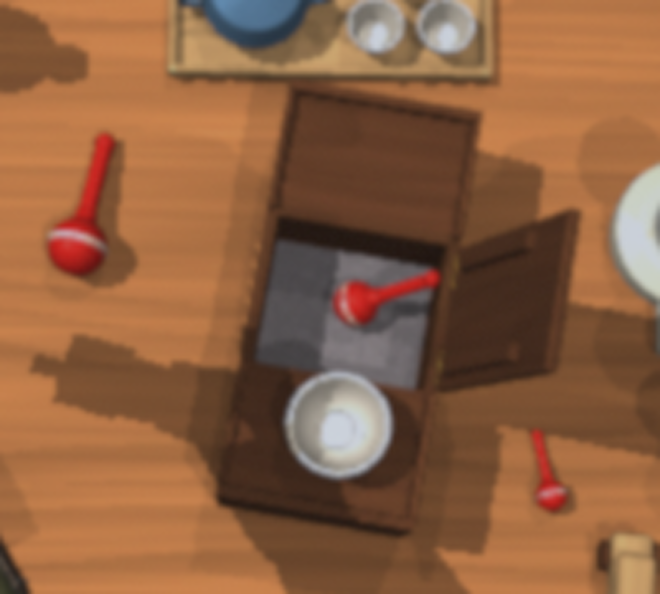

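The maraca lies in the open bin, head at crop (355,302) and knob at (430,277). The lid leans back and the bowl is in place. One numeric check on depth, rest and the bowl before I hand in.

```bash
python3 - <<'E'
from h import *
D=np.load('t8.npy'); D0=np.load('top0.npy'); D2=camera('top')[1]
for n,(u,v) in {'head':(355,302),'knob':(430,277)}.items():
    print(n,inu(dep('top',D,200+u/3.3,90+v/3.3)).round(), inu(dep('top',D2,200+u/3.3,90+v/3.3)).round())
def rim(D):
    P=cloud('top',D)[195:245,280:330].reshape(-1,3); P=P[(P[:,2]>.135)&(P[:,2]<.16)]; return cv2.minEnclosingCircle(P[:,:2].astype(np.float32))
print('bowl',rim(D0),rim(D)); show(); hand_in()
E
```

```text
head [ 6.  9. 56.] [ 6.  9. 54.]
knob [65. 35. 92.] [65. 35. 91.]
bowl ((0.47396352887153625, -0.051011886447668076), 0.04279220849275589) ((0.4734983444213867, -0.050801098346710205), 0.04257030785083771)
t 13.7 tcp unit [-434.   -80.2  300.6] F unit [ 0.8  0.3 -0.2] grip 0.0658 q [0.52 0.59 0.92 0.01 1.62 2.37]
 toolx [ 0.004  0.014 -1.   ] yaw err of tool y to UY 1.679  tool axes in unit y [0.994, -0.108] z [-0.108, -0.994]
the job is handed in; nothing more can be done
```

The toy bin is open with its lid leaning back by itself, the maraca is inside it, and I handed the job in at about 13.7 s.

**Lid:** The tool could only point straight down, so the fingertips could not hook flat under the lip. I pressed their sides against the lip's front edge and followed the hinge arc up and over. Contact forces read 34 N at most. In the later pictures the lid rests back with the robot clear of it.

**Maraca:** I pushed the middle-sized maraca slowly across the far deck with both fingertips until it dropped in. There was one brief contact of about 10 N on the way, which cleared.

**Last checks:**
- **In the bin:** The head lies inside, its top about 54–56 mm above the bench. The knob leans on the back wall, its top at about 91–92 mm, under the 100 mm rim. Two readings agreed to 2 mm, so it was at rest.
- **Bowl:** Its measured centre moved less than 1 mm, which is within noise.
- **Other things:** I saw nothing else moved in the pictures, but did not measure the other objects one by one.
- **Robot:** It stood clear, touching nothing, when I handed in.

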